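# Park the toner bottles in their drip trays

### The arm

A 6-joint arm with a two-finger parallel gripper is mounted at the origin on the work surface. World frame = base frame: x ahead of the robot, y to its left, z up, the work surface at z = 0. Lengths are in m, angles in rad, forces in N, time in s.
With the tool pointing down it reaches from about 0.25 to 0.725 m from the base axis. Payload 9.7 kg.
Tool frame: the origin (TCP) lies on the centre line of the jaws, within the pads' length; the fingertips stand 22 mm ahead of it and the grasp point (between the pads) lies 3 mm ahead of it; z points along the fingers, y is the line along which they close (so a half turn about z gives the same grasp; the last joint's range is limited). The gripper opens to 85 mm and grips with 20 to 120 N. Pads are 22 mm wide; open, the fingers measure 114 mm over their backs; the gripper's body (76 mm by 85 mm) begins 54 mm behind the grasp point. The pads swing forward as they close: fully open they stand 13 mm farther back than shut.
Start: joints at [1.226, 0.087, 0.176, 1.66, 0, 1.571], TCP at [0.186, 0.518, 0.228] pointing down, gripper open.
Joint ranges: [-3.13, 3.13], [-0.85, 1.81], [-1.15, 1.24], [-2.2, 2.28], [-1.44, 1.52], [-3.14, 3.14]. Speed limits (rad/s): [2.22, 2.22, 2.57, 3.14, 3.14, 3.14].

### API

Orientations are given as a 3x3 rotation matrix whose columns are the frame's x, y, z axes.
In Python, from plant import manip gives the robot as it stands. The module is installed in compiled form; this text tells all that it offers.
- The arm moves only by the tool play_rows, never from a script. Its argument "targets" is text: rows parted by semicolons, each of 7 numbers parted by spaces: the shift along the world's x, y, z in units of 50 mm (1.0 is 50 mm), then the turn, a rotation vector about the world's x, y, z in units of 5 degrees (1.0 is 5 degrees), then the gripper's target within -1 to 1 (shut at 1, half-way at 0, fully open at -1). In form: x y z rx ry rz grip; .... A call has 1 to 12 rows; each row shifts and turns the commanded pose from where the row before left it; what a row does not reach is not made up. A row lasts 1/8 s, in which the tool goes at most 62.5 mm and 10.7 degrees, less where a joint would pass 70% of its speed; a pose out of reach is approached as far as the arm can. A call is refused whole if a number of a shift passes 1 or a number of a turn 1, either way. A call with a gripper value outside its range is refused whole. The fingers move at their own pace and stop on an object; "newtons" is the grip in N (left out, the last holds). Time passes only in rows, so rows that do not move let the fingers close. It gives the time, the measured TCP pose, the force, the opening and the grip force at its end, in the units of the state.
- manip.get_state(): the state, without advancing time (a new reading comes with each control period).
- manip.capture(name): name is "scene" or "top" or "wrist"; returns a dict with "pixels" (480x640x3 uint8, blue, green, red), "K" (3x3 intrinsics, pixels), "world_to_cam" (4x4, takes a point from world to camera coordinates); the wrist camera has in their place "tool_from_camera" (4x4, takes a point from camera to tool coordinates, whose origin is the TCP and whose axes are the flange's). Camera axes: x right, y down, z forward; pixel columns grow to the right and rows downward; lengths in m; the calibration is good to about 2 mm. A picture is of the moment at which its call begins: read the wrist's pose just before it. There is no depth.
- manip.job_done(): hands the job in; it is judged then, once.
Trained networks look in the newest picture that a camera, given by its name, has taken for a name from the list of things; names that differ only in an ending like _2 or _b are one class to them, and where a whole thing is asked for, a point or a joint stands for the part that bears it (a point fixed in the world has none). Each returns a list of dicts, best first, with "confidence" (0 to 1); they miss things now and then, are a little off and sometimes report something else, mostly with a low value. They report only what shows in the picture. A call takes as long as a camera call.
- manip.find_in(thing, camera): "extent" ([centre column, centre row, width, height] in pixels, round what is visible of it).
- manip.pinpoint(thing, camera): "pixel" ([row, column] in pixels: a listed point, or the origin of a listed thing).
The state is a dict: "time_s": time; "joint_pos": joint angles; "joint_vel": joint speeds; "effort": joint torques, N m; "eef_pos": TCP position; "tcp_rot": TCP orientation; "wrist_force": force on the tool from outside, world axes, zero at the start; "ft_torque": the same for the moment, N m; "opening": finger opening in m; "gripper_force": force on a finger pad.
Only numpy, scipy, OpenCV 4.12 (cv2) and the standard library are available. Lean on these libraries where they do the work, as an engineer would, in place of code of your own. Each camera call takes 0.05 s, during which the arm holds its last target. There are 200 camera calls.

### The job

Tidy the paint-mixing bench: stand each of the four toner bottles with a pointed spout in the steel drip tray of its own shape and size, upright and flat on the tray's floor inside the rim. Keep the bottles upright and set them down rather than dropping them, and leave the two flat-capped containers (one round, one square) where they stand.

Things in the scene. Friction and masses are not known exactly. Their poses are not given: they have to be found in the camera images.
- bottle_large_round: Large round toner bottle, very dark grey with a paper band; upright cylinder 62 mm in diameter, body 85 mm tall, 120 mm with the spout, about 0.33 kg. On top of the body a white neck 33 mm across and 10 mm high narrows to a pointed pouring spout; neck and spout together are 35 mm tall. Origin: centre of its underside, z up.
- bottle_small_round: Small round toner bottle, very dark grey with a paper band; upright cylinder 40 mm in diameter, body 75 mm tall, 110 mm with the spout, about 0.13 kg. On top of the body a white neck 33 mm across and 10 mm high narrows to a pointed pouring spout; neck and spout together are 35 mm tall. Origin: centre of its underside, z up.
- bottle_square: Square toner bottle, very dark grey; 46 x 46 mm in plan, sides along its x and y axes, body 80 mm tall, 115 mm with the spout, about 0.22 kg. On top of the body a white neck 33 mm across and 10 mm high narrows to a pointed pouring spout; neck and spout together are 35 mm tall. Origin: centre of its underside, z up.
- bottle_oblong: Oblong toner bottle, very dark grey; 66 mm along its x axis, 38 mm along its y axis, body 80 mm tall, 115 mm with the spout, about 0.24 kg. On top of the body a white neck 33 mm across and 10 mm high narrows to a pointed pouring spout; neck and spout together are 35 mm tall. Origin: centre of its underside, z up.
- tray_large_round: Large round drip tray, 84 mm inside and 92 mm outside diameter. Fixed to the bench; steel, floor 3 mm thick, rim 10 mm high above the bench, walls 4 mm thick. Origin: centre of its underside on the bench, z up.
- tray_small_round: Small round drip tray, 60 mm inside and 68 mm outside diameter. Fixed to the bench; steel, floor 3 mm thick, rim 10 mm high above the bench, walls 4 mm thick. Origin: centre of its underside on the bench, z up.
- tray_square: Square drip tray, 68 x 68 mm inside, 76 x 76 mm outside. Fixed to the bench; steel, floor 3 mm thick, rim 10 mm high above the bench, walls 4 mm thick. Origin: centre of its underside on the bench, z up; x and y along its sides.
- tray_oblong: Oblong drip tray, inside 88 mm along its x axis and 60 mm along its y axis, outside 96 x 68 mm. Fixed to the bench; steel, floor 3 mm thick, rim 10 mm high above the bench, walls 4 mm thick. Origin: centre of its underside on the bench, z up.
- jar_round: Not to be moved: round very dark grey jar, 52 mm in diameter with a paper band and a flat white cap 44 mm across, 94 mm tall in all. Origin: centre of its underside, z up.
- jar_square: Not to be moved: square very dark grey container, 50 x 50 mm, with a flat round white cap 40 mm across, 90 mm tall in all. Origin: centre of its underside, z up.

How it is judged:
By the outcome, as a careful person would: the job done as asked, in the order asked, and still so for the second after the job is handed in, with the robot touching nothing.
It also fails if it takes over 122 s, if anything falls off the work surface, if the arm or the gripper's body presses on something with over 40 N, if the wrist force passes 120 N, or if a joint passes its speed limit or range.

## Working session

There is one attempt and no reset: what is moved stays moved. The work goes in short steps, Python scripts to look and compute and a tool call to move; the robot and the scene stay as the last step left them, time stands still between calls to the robot, and variables do not carry over. Pictures are saved under pics/ and viewed, at most 14 in all, crops included, and the job is handed in when it is done.

Besides the shell and the picture viewer there is one more tool, called after "Call:" by a JSON object that holds its "method" and its "body", one argument or row to a line. play_rows: Moves the arm, as the interface text tells. Its arguments: {"type":"object","properties":{"targets":{"type":"string"},"newtons":{"type":"number"}},"required":["targets"]}

```bash
mkdir -p pics; cat > h.py <<'E'
import numpy as np, cv2
from plant import manip
def ray(c,uv,z):
    T=np.array(c["world_to_cam"]);R=T[:3,:3];o=-R.T@T[:3,3]
    d=R.T@np.linalg.inv(np.array(c["K"]))@np.array([uv[0],uv[1],1.])
    return o+d*(z-o[2])/d[2]
names="bottle_large_round bottle_small_round bottle_square bottle_oblong tray_large_round tray_small_round tray_square tray_oblong jar_round jar_square".split()
E
python3 - <<'E'
from h import *
for cam in("top","scene"):
    c=manip.capture(cam);cv2.imwrite(f"pics/{cam}0.png",c["pixels"])
    T=np.array(c["world_to_cam"]);print(cam,-T[:3,:3].T@T[:3,3])
    for n in names:
        for p in manip.pinpoint(n,cam)[:3]:
            r,q=p["pixel"];print(n,round(p["confidence"],2),round(q),round(r),ray(c,(q,r),0).round(3)[:2])
print(manip.get_state()["time_s"])
E
```

```text
top [0.29987135 0.01293239 1.32318858]
bottle_large_round 0.9 156 243 [0.518 0.441]
bottle_small_round 0.61 274 190 [0.663 0.112]
bottle_small_round 0.35 155 247 [0.508 0.445]
bottle_square 0.61 251 271 [0.436 0.177]
bottle_square 0.48 425 296 [ 0.354 -0.3  ]
bottle_oblong 0.92 214 214 [0.599 0.281]
bottle_oblong 0.54 210 296 [0.37  0.289]
tray_large_round 0.89 321 260 [ 0.462 -0.017]
tray_small_round 0.59 425 294 [ 0.358 -0.301]
tray_square 0.8 474 247 [ 0.486 -0.448]
tray_square 0.3 424 294 [ 0.36 -0.3 ]
tray_oblong 0.62 209 298 [0.362 0.293]
jar_round 0.58 415 211 [ 0.596 -0.289]
jar_round 0.44 216 220 [0.582 0.277]
jar_square 0.59 374 266 [ 0.441 -0.163]
scene [1.08998642 0.20503781 0.95780065]
bottle_large_round 0.88 514 307 [0.507 0.44 ]
bottle_small_round 0.95 341 321 [0.656 0.113]
bottle_square 0.64 397 244 [0.438 0.173]
bottle_oblong 0.7 428 321 [0.598 0.277]
tray_large_round 0.83 317 228 [ 0.456 -0.009]
tray_small_round 0.57 222 163 [ 0.349 -0.297]
tray_square 0.61 142 191 [ 0.494 -0.437]
tray_oblong 0.86 456 232 [0.361 0.292]
jar_round 0.84 179 249 [ 0.612 -0.277]
jar_square 0.81 260 208 [ 0.449 -0.152]
1.1
```

View pics/top0.png

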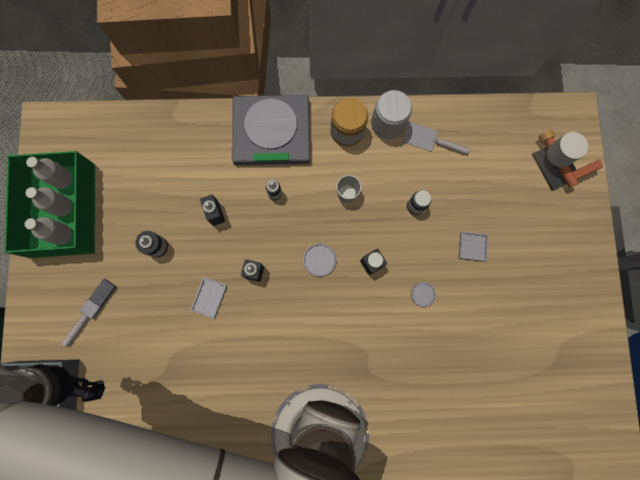

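View pics/scene0.png

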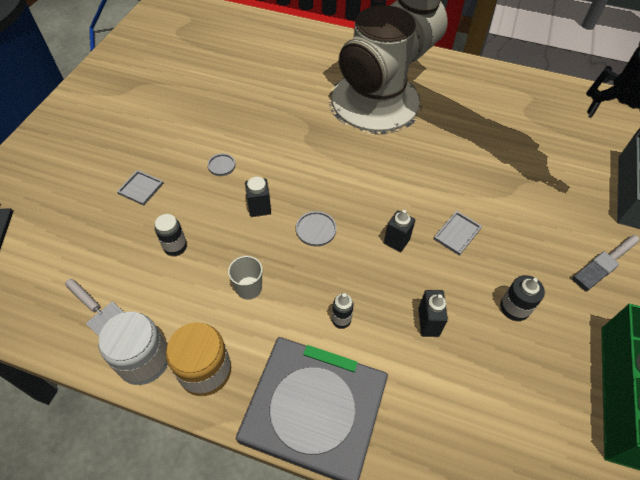

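Both views show the four spouted bottles at top pixels (156,243), (274,190), (251,271) and (214,214). The trays are at (321,260), (425,294), (474,247) and (209,298), and the capped jars at (420,200) and (374,262). The networks' reports agree with this. Next I fit the models to the silhouettes in both views.

```bash
cat > fit.py <<'E'
from h import *
from scipy.optimize import minimize
a=np.linspace(0,2*np.pi,32,endpoint=False)
def circ(r,z):return np.c_[r*np.cos(a),r*np.sin(a),0*a+z]
def rect(x,y,z):return np.array([[i*x/2,j*y/2,z] for i in(-1,1) for j in(-1,1)])
sp=lambda h:np.r_[circ(.0165,h),circ(.0165,h+.01),circ(.003,h+.035)]
M={"bottle_large_round":np.r_[circ(.031,0),circ(.031,.085),sp(.085)],"bottle_small_round":np.r_[circ(.02,0),circ(.02,.075),sp(.075)],
"bottle_square":np.r_[rect(.046,.046,0),rect(.046,.046,.08),sp(.08)],"bottle_oblong":np.r_[rect(.066,.038,0),rect(.066,.038,.08),sp(.08)],
"tray_large_round":np.r_[circ(.046,0),circ(.046,.01)],"tray_small_round":np.r_[circ(.034,0),circ(.034,.01)],
"tray_square":np.r_[rect(.076,.076,0),rect(.076,.076,.01)],"tray_oblong":np.r_[rect(.096,.068,0),rect(.096,.068,.01)],
"jar_round":np.r_[circ(.026,0),circ(.026,.08),circ(.022,.094)],"jar_square":np.r_[rect(.05,.05,0),rect(.05,.05,.078),circ(.02,.09)]}
S=4
def fit(n,p0,caps):
    masks=[]
    for c in caps:
        b=cv2.resize(c["pixels"],None,fx=S,fy=S,interpolation=cv2.INTER_CUBIC).astype(int)
        chroma=b.max(2)-b.min(2); masks.append(((chroma<.22*b.max(2)+8)).astype(np.uint8))
    def cost(p,sep=False):
        out=[]
        cs,sn=np.cos(p[2]),np.sin(p[2]);P=M[n]@np.array([[cs,sn,0],[-sn,cs,0],[0,0,1]])+[p[0],p[1],0]
        for c,m in zip(caps,masks):
            T=np.array(c["world_to_cam"]);q=(P@T[:3,:3].T+T[:3,3])@np.array(c["K"]).T
            q=((q[:,:2]/q[:,2:]+.5)*S-.5)
            h=cv2.convexHull(q.astype(np.float32));x,y,w,hh=cv2.boundingRect(h);x-=20;y-=20;w+=40;hh+=40
            x=max(x,0);y=max(y,0)
            A=np.zeros((hh,w),np.uint8);cv2.fillConvexPoly(A,np.round((h-[x,y])*16).astype(np.int32),1,shift=4)
            B=m[y:y+hh,x:x+w];A=A[:B.shape[0],:B.shape[1]]
            out.append(1-(A&B).sum()/max((A|B).sum(),1))
        return out if sep else sum(out)
    best=None
    for y0 in ([0] if "round" in n else np.radians(np.arange(0,180 if "oblong" in n else 90,15))):
        r=minimize(cost,[*p0,y0],method="Nelder-Mead",options=dict(initial_simplex=[[p0[0]+i,p0[1]+j,y0+k] for i,j,k in((0,0,0),(.012,0,0),(0,.012,0),(0,0,.2))],maxiter=150))
        if best is None or r.fun<best.fun:best=r
    return best.x,np.round(cost(best.x,True),2)
E
cat > run0.py <<'E'
from fit import *
caps=[manip.capture("top"),manip.capture("scene")]
G={"bottle_large_round":(.512,.44),"bottle_small_round":(.66,.112),"bottle_square":(.437,.175),"bottle_oblong":(.598,.279),"tray_large_round":(.459,-.013),"tray_small_round":(.353,-.299),"tray_square":(.49,-.442),"tray_oblong":(.362,.292),"jar_round":(.605,-.283),"jar_square":(.445,-.157)}
for n,g in G.items():
    o=[fit(n,g,k) for k in (caps,caps[:1],caps[1:])]
    print(n,*[f"{p[0]:.4f} {p[1]:.4f} {np.degrees(p[2]):.0f} {e} |" for p,e in o])
E
python3 run0.py
```

```text
bottle_large_round 0.5094 0.4398 9 [0.05 0.06] | 0.5090 0.4389 12 [0.05] | 0.5080 0.4407 5 [0.06] |
bottle_small_round 0.6540 0.1106 14 [0.06 0.08] | 0.6546 0.1100 9 [0.06] | 0.6529 0.1109 14 [0.08] |
bottle_square 0.4310 0.1686 78 [0.08 0.12] | 0.4310 0.1685 -16 [0.07] | 0.4301 0.1695 81 [0.1] |
bottle_oblong 0.5993 0.2776 18 [0.09 0.11] | 0.5997 0.2777 21 [0.07] | 0.5985 0.2785 194 [0.09] |
tray_large_round 0.4610 -0.0118 5 [0.03 0.04] | 0.4616 -0.0125 6 [0.02] | 0.4602 -0.0116 -2 [0.03] |
tray_small_round 0.3591 -0.2949 -6 [0.02 0.06] | 0.3595 -0.2953 -4 [0.02] | 0.3579 -0.2950 -10 [0.05] |
tray_square 0.4888 -0.4445 -8 [0.04 0.02] | 0.4899 -0.4452 -8 [0.02] | 0.4885 -0.4444 82 [0.01] |
tray_oblong 0.3641 0.2938 159 [0.04 0.02] | 0.3648 0.2936 -21 [0.04] | 0.3632 0.2940 -20 [0.01] |
jar_round 0.6090 -0.2888 11 [0.05 0.07] | 0.6095 -0.2897 5 [0.05] | 0.6072 -0.2893 9 [0.07] |
jar_square 0.4473 -0.1563 30 [0.08 0.1 ] | 0.4473 -0.1562 31 [0.08] | 0.4442 -0.1567 28 [0.1] |
```

The two views agree to 1–2 mm and the trays leave about 11 mm of slack, so I can start moving.

```bash
cat >> h.py <<'E'
def st():
    s=manip.get_state();R=np.array(s["tcp_rot"])
    print("t",s["time_s"],"p",np.round(s["eef_pos"],4),"yaw_y",round(float(np.degrees(np.arctan2(R[1,1],R[0,1]))),1),"z",R[:,2].round(3),"j",np.round(s["joint_pos"],2),"F",np.round(s["wrist_force"],1),"op",round(s["opening"],4),"gf",round(s["gripper_force"],1))
    return s
def go(x,y,z,yaw=None):
    s=st();d=(np.array([x,y,z])-s["eef_pos"])/.05;R=np.array(s["tcp_rot"])
    c=np.degrees(np.arctan2(R[1,1],R[0,1]))
    print("units",d.round(2),"turn",None if yaw is None else round(((yaw-c+90)%180-90)/5,2))
E
python3 -c "
from h import *
go(.509,.44,.21)"
```

```text
t 1.2 p [0.1859 0.5176 0.2282] yaw_y 70.2 z [ 0.  0. -1.] j [ 1.23  0.09  0.18  1.66 -0.    1.57] F [-0.6 -0.1 -0.3] op 0.0854 gf 0.0
units [ 6.46 -1.55 -0.36] turn None
```

Call:
{"method": "play_rows", "body": {
  "targets": "0.8 -0.2 0 0 0 0 -1;0.8 -0.2 0 0 0 0 -1;0.8 -0.2 0 0 0 0 -1;0.8 -0.2 0 0 0 0 -1;0.8 -0.2 0 0 0 0 -1;0.8 -0.2 0 0 0 0 -1;0.8 -0.2 0 0 0 0 -1;0.8 -0.2 0 0 0 0 -1;0 0 -0.4 0 0 0 -1;0 0 0 0 0 0 -1",
  "newtons": 40
}}

```text
time_s: 2.45
eef_pos: [0.5058, 0.437, 0.2063]
tcp_rot: [[-0.941, 0.339, -0.002], [0.339, 0.941, -0.002], [0.002, -0.003, -1.0]]
wrist_force: [-0.5, -0.3, -1.1]
opening: 0.0853
gripper_force: 0.0
```

```bash
python3 -c "
from h import *
go(.509,.44,.072)
c=manip.capture('wrist');cv2.imwrite('pics/w1.png',c['pixels'])"
```

```text
t 2.45 p [0.5058 0.437  0.2063] yaw_y 70.2 z [-0.002 -0.002 -1.   ] j [0.71 0.38 0.49 1.68 0.   1.06] F [-0.5 -0.3 -1.1] op 0.0853 gf 0.0
units [ 0.06  0.06 -2.69] turn None
```

View pics/w1.png

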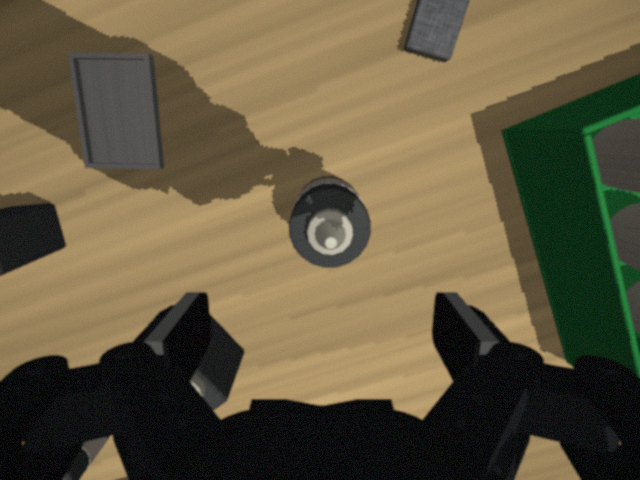

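The large bottle's spout (330,232) sits between the jaws, whose midline is at about column 321. Descending.

Call:
{"method": "play_rows", "body": {
  "targets": "0.06 0.06 -0.5 0 0 0 -1;0 0 -0.5 0 0 0 -1;0 0 -0.5 0 0 0 -1;0 0 -0.5 0 0 0 -1;0 0 -0.4 0 0 0 -1;0 0 -0.3 0 0 0 -1;0 0 0 0 0 0 -1;0 0 0 0 0 0 1;0 0 0 0 0 0 1;0 0 0 0 0 0 1;0 0 0 0 0 0 1;0 0 0 0 0 0 1",
  "newtons": 40
}}

```text
time_s: 4.0
eef_pos: [0.5095, 0.4411, 0.0752]
tcp_rot: [[-0.941, 0.338, 0.002], [0.338, 0.941, 0.002], [-0.001, 0.002, -1.0]]
wrist_force: [-1.1, 0.4, 5.2]
opening: 0.0589
gripper_force: 41.6
```

Call:
{"method": "play_rows", "body": {
  "targets": "0 0 0.3 0 0 0 1;0 0 0.5 0 0 0 1;0 0 0.6 0 0 0 1;0 0 0.6 0 0 0 1;0 0 0.5 0 0 0 1;0 0 0.3 0 0 0 1;0 0 0 0 0 0 1"
}}

```text
time_s: 4.88
eef_pos: [0.5093, 0.4409, 0.2151]
tcp_rot: [[-0.941, 0.338, 0.002], [0.338, 0.941, 0.002], [-0.001, 0.002, -1.0]]
wrist_force: [-0.3, 1.0, -4.0]
opening: 0.0585
gripper_force: 43.9
```

Call:
{"method": "play_rows", "body": {
  "targets": "0 -0.4 0 0 0 0 1;-0.1 -0.8 0 0 0 0 1;-0.1 -0.8 0 0 0 0 1;-0.1 -0.8 0 0 0 0 1;-0.1 -0.8 0 0 0 0 1;-0.1 -0.8 0 0 0 0 1;-0.1 -0.8 0 0 0 0 1;-0.1 -0.8 0 0 0 0 1;-0.1 -0.8 0 0 0 0 1;-0.1 -0.8 0 0 0 0 1;-0.1 -0.8 0 0 0 0 1;0 -0.6 0 0 0 0 1"
}}

```text
time_s: 6.38
eef_pos: [0.4581, -0.0108, 0.2128]
tcp_rot: [[-0.941, 0.339, -0.001], [0.339, 0.941, -0.0], [0.0, -0.0, -1.0]]
wrist_force: [0.0, 0.4, -4.5]
opening: 0.0584
gripper_force: 44.3
```

```bash
python3 -c "
from h import *
go(.461,-.012,.079)
c=manip.capture('scene');cv2.imwrite('pics/s1.png',c['pixels'])"
```

```text
t 6.375 p [ 0.4581 -0.0108  0.2128] yaw_y 70.2 z [-0.001 -0.    -1.   ] j [-0.02 -0.14 -0.07  1.63 -0.    0.32] F [ 0.   0.4 -4.5] op 0.0584 gf 44.3
units [ 0.06 -0.02 -2.68] turn None
```

View pics/s1.png

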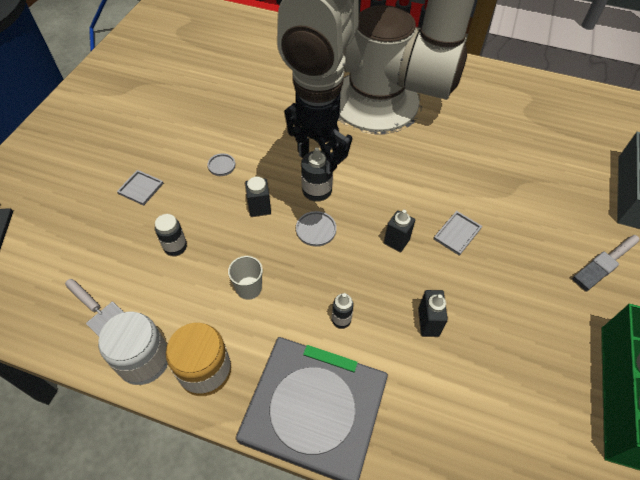

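The bottle hangs upright above its tray at (316,229), and nothing else has moved. Lowering it.

Call:
{"method": "play_rows", "body": {
  "targets": "0.06 0 -0.5 0 0 0 1;0 0 -0.6 0 0 0 1;0 0 -0.6 0 0 0 1;0 0 -0.5 0 0 0 1;0 0 -0.3 0 0 0 1;0 0 -0.1 0 0 0 1;0 0 0 0 0 0 1"
}}

```text
time_s: 7.3
eef_pos: [0.462, -0.0094, 0.0836]
tcp_rot: [[-0.941, 0.338, 0.0], [0.338, 0.941, -0.0], [-0.0, 0.0, -1.0]]
wrist_force: [0.4, -0.2, -3.3]
opening: 0.0586
gripper_force: 44.4
```

Call:
{"method": "play_rows", "body": {
  "targets": "0 -0.05 -0.05 0 0 0 1;0 0 -0.04 0 0 0 1;0 0 -0.02 0 0 0 1;0 0 0 0 0 0 1"
}}

```text
time_s: 7.8
eef_pos: [0.4623, -0.0119, 0.0783]
tcp_rot: [[-0.941, 0.338, 0.001], [0.338, 0.941, -0.0], [-0.001, 0.0, -1.0]]
wrist_force: [-0.6, -0.2, 1.1]
opening: 0.0586
gripper_force: 45.5
```

Call:
{"method": "play_rows", "body": {
  "targets": "0 0 0 0 0 0 -1;0 0 0 0 0 0 -1;0 0 0 0 0 0 -1;0 0 0 0 0 0 -1;0 0 0.3 0 0 0 -1;0 0 0.6 0 0 0 -1;0 0 0.8 0 0 0 -1;0 0 0.6 0 0 0 -1;0 0 0.3 0 0 0 -1"
}}

```text
time_s: 8.93
eef_pos: [0.4624, -0.0119, 0.2102]
tcp_rot: [[-0.941, 0.338, 0.003], [0.338, 0.941, -0.0], [-0.003, 0.001, -1.0]]
wrist_force: [0.3, -0.9, 0.0]
opening: 0.0857
gripper_force: 0.0
```

Call:
{"method": "play_rows", "body": {
  "targets": "0.6 0.4 0 0 0 0 -1;0.8 0.5 0 0 0 0 -1;0.8 0.5 0 0 0 0 -1;0.8 0.5 0 0 0 0 -1;0.6 0.4 0 0 0 0 -1;0.24 0.15 0 0 0 0 -1;0 0 0 0 0 0 -1"
}}

```text
time_s: 9.8
eef_pos: [0.6541, 0.1111, 0.2064]
tcp_rot: [[-0.941, 0.337, -0.002], [0.337, 0.941, -0.0], [0.002, -0.001, -1.0]]
wrist_force: [-1.2, -0.3, -0.3]
opening: 0.0854
gripper_force: 0.0
```

```bash
python3 -c "
from fit import *
go(.654,.1105,.064)
caps=[manip.capture('top'),manip.capture('scene')]
print(fit('bottle_large_round',(.461,-.012),caps[:1]))
print(fit('bottle_large_round',(.461,-.012),caps[1:]))
c=manip.capture('wrist')
w=manip.pinpoint('bottle_small_round','wrist');print(w)
cv2.imwrite('pics/w2.png',np.vstack([cv2.resize(c['pixels'],(320,240)),caps[1]['pixels'][120:360,200:520]]))"
```

```text
t 9.8 p [0.6541 0.1111 0.2064] yaw_y 70.3 z [-0.002 -0.    -1.   ] j [0.17 0.37 0.47 1.67 0.   0.51] F [-1.2 -0.3 -0.3] op 0.0854 gf 0.0
units [-0.   -0.01 -2.85] turn None
(array([ 0.45498081, -0.02583769,  0.16920176]), array([0.42]))
(array([ 0.47547278, -0.01314351, -0.24902801]), array([0.32]))
[{'pixel': [44.7, 111.7], 'confidence': 0.69}, {'pixel': [208.4, 325.1], 'confidence': 0.68}]
```

View pics/w2.png

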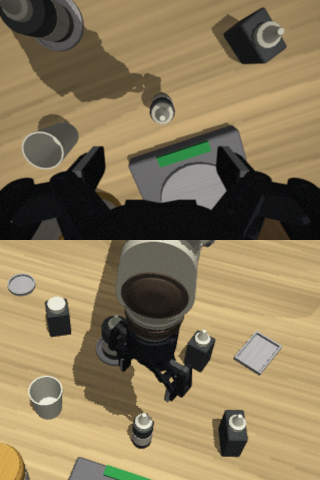

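The large bottle stands in its tray at the upper left of the wrist view. The small bottle (162,108 in the half-size crop) is centred between the jaws. Descending.

Call:
{"method": "play_rows", "body": {
  "targets": "0 0 -0.5 0 0 0 -1;0 0 -0.5 0 0 0 -1;0 0 -0.5 0 0 0 -1;0 0 -0.5 0 0 0 -1;0 0 -0.5 0 0 0 -1;0 0 -0.3 0 0 0 -1;0 0 -0.05 0 0 0 -1;0 0 0 0 0 0 1;0 0 0 0 0 0 1;0 0 0 0 0 0 1;0 0 0 0 0 0 1;0 0 0 0 0 0 1",
  "newtons": 35
}}

```text
time_s: 11.5
eef_pos: [0.6545, 0.1108, 0.0664]
tcp_rot: [[-0.941, 0.338, 0.002], [0.338, 0.941, 0.0], [-0.002, 0.001, -1.0]]
wrist_force: [-1.2, 0.6, 5.3]
opening: 0.0379
gripper_force: 34.7
```

Call:
{"method": "play_rows", "body": {
  "targets": "0 0 0 0 0 0 1;0 0 0 0 0 0 1"
}}

```text
time_s: 11.75
eef_pos: [0.6545, 0.1108, 0.0664]
tcp_rot: [[-0.941, 0.338, 0.002], [0.338, 0.941, 0.0], [-0.002, 0.001, -1.0]]
wrist_force: [-0.1, 0.8, 6.9]
opening: 0.0379
gripper_force: 34.7
```

Call:
{"method": "play_rows", "body": {
  "targets": "0 0 0.3 0 0 0 1;0 0 0.6 0 0 0 1;0 0 0.7 0 0 0 1;0 0 0.7 0 0 0 1;0 0 0.4 0 0 0 1;0 0 0.2 0 0 0 1"
}}

```text
time_s: 12.5
eef_pos: [0.6541, 0.1107, 0.212]
tcp_rot: [[-0.941, 0.338, 0.002], [0.338, 0.941, 0.0], [-0.001, 0.001, -1.0]]
wrist_force: [-0.3, -0.5, -1.6]
opening: 0.0372
gripper_force: 35.4
```

Call:
{"method": "play_rows", "body": {
  "targets": "-0.3 -0.4 0 0 0 0 1;-0.5 -0.7 0 0 0 0 1;-0.55 -0.76 0 0 0 0 1;-0.55 -0.76 0 0 0 0 1;-0.55 -0.76 0 0 0 0 1;-0.55 -0.76 0 0 0 0 1;-0.55 -0.76 0 0 0 0 1;-0.55 -0.76 0 0 0 0 1;-0.55 -0.76 0 0 0 0 1;-0.55 -0.76 0 0 0 0 1;-0.5 -0.7 0 0 0 0 1;-0.2 -0.24 0 0 0 0 1"
}}

```text
time_s: 14.0
eef_pos: [0.3575, -0.2966, 0.2099]
tcp_rot: [[-0.94, 0.34, -0.001], [0.34, 0.94, 0.0], [0.001, 0.0, -1.0]]
wrist_force: [0.3, 0.9, -1.8]
opening: 0.0372
gripper_force: 35.5
```

Call:
{"method": "play_rows", "body": {
  "targets": "0 0 0 0 0 0 1"
}}

```text
time_s: 14.12
eef_pos: [0.3585, -0.2956, 0.21]
tcp_rot: [[-0.941, 0.34, -0.0], [0.34, 0.941, 0.0], [0.0, 0.0, -1.0]]
wrist_force: [0.5, 0.5, -1.3]
opening: 0.0373
gripper_force: 35.5
```

```bash
python3 -c "
from fit import *
go(.359,-.295,.0695)
caps=[manip.capture('top'),manip.capture('scene')]
for i in (0,1):print(fit('bottle_large_round',(.461,-.012),caps[i:i+1]))
cv2.imwrite('pics/s2.png',caps[1]['pixels'])"
```

```text
t 14.125 p [ 0.3585 -0.2956  0.21  ] yaw_y 70.1 z [-0.  0. -1.] j [-0.69 -0.12 -0.07  1.63  0.   -0.34] F [ 0.5  0.5 -1.3] op 0.0373 gf 35.5
units [ 0.01  0.01 -2.81] turn None
(array([ 0.45559939,  0.0018172 , -0.15175942]), array([0.37]))
(array([ 0.47382873, -0.00818909,  0.16200761]), array([0.25]))
```

View pics/s2.png

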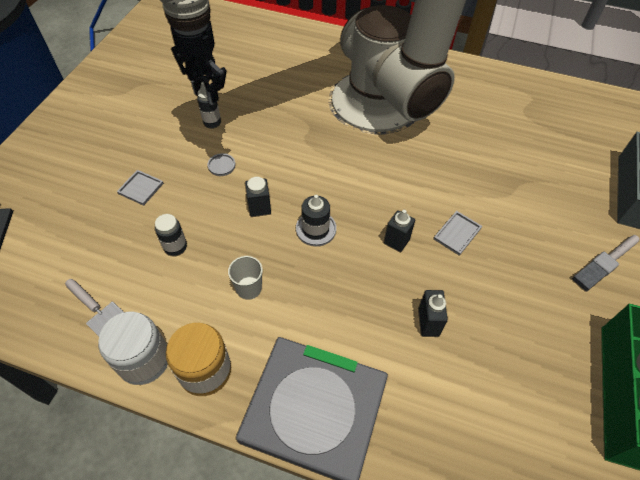

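The large bottle stands centred in its tray at (316,225), and the small one is held above its own tray (221,165). Lowering.

Call:
{"method": "play_rows", "body": {
  "targets": "0 0 -0.4 0 0 0 1;0 0 -0.6 0 0 0 1;0 0 -0.6 0 0 0 1;0 0 -0.6 0 0 0 1;0 0 -0.4 0 0 0 1;0 0 -0.1 0 0 0 1;0 0 -0.05 0 0 0 1;0 0 -0.03 0 0 0 1;0 0 -0.02 0 0 0 1;0 0 0 0 0 0 1"
}}

```text
time_s: 15.48
eef_pos: [0.359, -0.2955, 0.0705]
tcp_rot: [[-0.941, 0.338, 0.0], [0.338, 0.941, -0.0], [-0.0, -0.0, -1.0]]
wrist_force: [-0.5, -0.1, -1.9]
opening: 0.0374
gripper_force: 35.5
```

Call:
{"method": "play_rows", "body": {
  "targets": "0 0 -0.03 0 0 0 1;0 0 -0.02 0 0 0 1;0 0 0 0 0 0 1"
}}

```text
time_s: 15.85
eef_pos: [0.3597, -0.2958, 0.0693]
tcp_rot: [[-0.941, 0.338, 0.003], [0.338, 0.941, -0.001], [-0.003, -0.0, -1.0]]
wrist_force: [-0.8, 2.6, 10.4]
opening: 0.0373
gripper_force: 36.7
```

Call:
{"method": "play_rows", "body": {
  "targets": "0 0 0 0 0 0 -1;0 0 0 0 0 0 -1;0 0 0 0 0 0 -1;0 0 0 0 0 0 -1;0 0 0 0 0 0 -1;0 0 0.3 0 0 0 -1;0 0 0.6 0 0 0 -1;0 0 0.8 0 0 0 -1;0 0 0.6 0 0 0 -1;0 0 0.5 0 0 0 -1"
}}

```text
time_s: 17.1
eef_pos: [0.359, -0.2955, 0.2102]
tcp_rot: [[-0.941, 0.338, 0.002], [0.338, 0.941, -0.001], [-0.002, -0.001, -1.0]]
wrist_force: [0.9, -0.1, 0.4]
opening: 0.0854
gripper_force: 0.0
```

Call:
{"method": "play_rows", "body": {
  "targets": "0.06 0.4 0 0 0 0 -1;0.12 0.8 0 0 0 0.4 -1;0.12 0.8 0 0 0 0.4 -1;0.12 0.8 0 0 0 0.4 -1;0.12 0.8 0 0 0 0 -1;0.12 0.8 0 0 0 0 -1;0.12 0.8 0 0 0 0 -1;0.12 0.8 0 0 0 0 -1;0.12 0.8 0 0 0 0 -1;0.12 0.8 0 0 0 0 -1;0.12 0.8 0 0 0 0 -1;0.12 0.8 0 0 0 0 -1"
}}

```text
time_s: 18.6
eef_pos: [0.428, 0.1661, 0.2089]
tcp_rot: [[-0.971, 0.238, 0.001], [0.238, 0.971, 0.0], [-0.001, 0.001, -1.0]]
wrist_force: [0.6, -0.5, 0.7]
opening: 0.0853
gripper_force: 0.0
```

Call:
{"method": "play_rows", "body": {
  "targets": "0.1 0.1 0 0 0 0 -1;0 0 0 0 0 0 -1"
}}

```text
time_s: 18.85
eef_pos: [0.433, 0.1696, 0.2082]
tcp_rot: [[-0.971, 0.237, 0.0], [0.237, 0.971, -0.0], [-0.0, -0.0, -1.0]]
wrist_force: [-0.8, -0.2, 0.9]
opening: 0.0856
gripper_force: 0.0
```

```bash
python3 -c "
from fit import *
go(.431,.1686,.067,76)
caps=[manip.capture('top'),manip.capture('scene')]
c=manip.capture('wrist')
for i in (0,1):print(fit('bottle_small_round',(.359,-.295),caps[i:i+1]))
cv2.imwrite('pics/w3.png',np.vstack([cv2.resize(c['pixels'],(320,240)),caps[1]['pixels'][100:340,100:420]]))"
```

```text
t 18.85 p [0.433  0.1696 0.2082] yaw_y 76.3 z [ 0. -0. -1.] j [ 0.37 -0.12 -0.07  1.62 -0.    0.61] F [-0.8 -0.2  0.9] op 0.0856 gf 0.0
units [-0.04 -0.02 -2.82] turn -0.06
(array([ 0.34735   , -0.28703243,  0.09271806]), array([0.42]))
(array([ 0.3656898 , -0.29127622,  0.20164362]), array([0.29]))
```

View pics/w3.png

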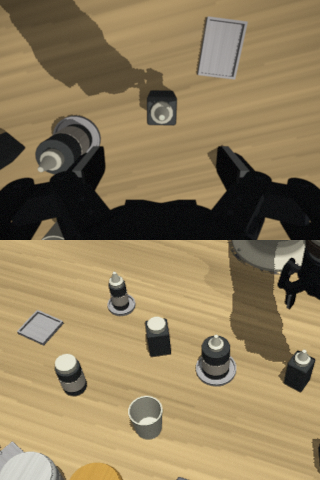

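Both round bottles stand in their trays. The square bottle (162,110 in the crop) is centred and square to the jaws.

Call:
{"method": "play_rows", "body": {
  "targets": "-0.04 -0.02 -0.5 0 0 0 -1;0 0 -0.5 0 0 0 -1;0 0 -0.5 0 0 0 -1;0 0 -0.5 0 0 0 -1;0 0 -0.5 0 0 0 -1;0 0 -0.3 0 0 0 -1;0 0 0 0 0 0 -1;0 0 0 0 0 0 1;0 0 0 0 0 0 1;0 0 0 0 0 0 1;0 0 0 0 0 0 1;0 0 0 0 0 0 1",
  "newtons": 40
}}

```text
time_s: 20.5
eef_pos: [0.4315, 0.169, 0.0689]
tcp_rot: [[-0.971, 0.238, 0.002], [0.238, 0.971, 0.001], [-0.002, 0.001, -1.0]]
wrist_force: [-0.7, -0.6, 5.6]
opening: 0.0447
gripper_force: 40.7
```

Call:
{"method": "play_rows", "body": {
  "targets": "0 0 0 0 0 0 1;0 0 0 0 0 0 1"
}}

```text
time_s: 20.75
eef_pos: [0.4315, 0.1689, 0.0688]
tcp_rot: [[-0.971, 0.238, 0.002], [0.238, 0.971, 0.001], [-0.002, 0.001, -1.0]]
wrist_force: [-0.0, 0.3, 5.8]
opening: 0.0447
gripper_force: 40.7
```

Call:
{"method": "play_rows", "body": {
  "targets": "0 0 0.3 0 0 0 1;0 0 0.6 0 0 0 1;0 0 0.7 0 0 0 1;0 0 0.7 0 0 0 1;0 0 0.4 0 0 0 1;0 0 0.2 0 0 0 1;0 -0.4 0 0 0 0 1;0 -0.7 0 0 0 0.4 1;0.1 -0.8 0 0 0 0.4 1;0.1 -0.8 0 0 0 0.4 1;0.1 -0.8 0 0 0 0 1;0.1 -0.8 0 0 0 0 1"
}}

```text
time_s: 22.25
eef_pos: [0.4506, -0.0477, 0.2124]
tcp_rot: [[-0.991, 0.135, -0.001], [0.135, 0.991, 0.0], [0.001, -0.0, -1.0]]
wrist_force: [0.6, 0.4, -1.1]
opening: 0.0446
gripper_force: 41.7
```

Call:
{"method": "play_rows", "body": {
  "targets": "0.1 -0.8 0 0 0 0 1;0.1 -0.8 0 0 0 0 1;0.1 -0.8 0 0 0 0 1;0.1 -0.8 0 0 0 0 1;0.1 -0.8 0 0 0 0 1;0.1 -0.8 0 0 0 0 1;0.1 -0.8 0 0 0 0 1;0.05 -0.8 0 0 0 0 1;0 -0.8 0 0 0 0 1;0 -0.5 0 0 0 0 1;0 -0.2 0 0 0 0 1;0 0 0 0 0 0 1"
}}

```text
time_s: 23.75
eef_pos: [0.4883, -0.4413, 0.2121]
tcp_rot: [[-0.991, 0.135, -0.001], [0.135, 0.991, 0.001], [0.001, 0.001, -1.0]]
wrist_force: [0.2, 0.5, -1.5]
opening: 0.0446
gripper_force: 41.7
```

```bash
python3 -c "
from fit import *
go(.489,-.4448,.072,82)
c=manip.capture('scene')
cv2.imwrite('pics/s4.png',c['pixels'][60:400,60:460])"
```

```text
t 23.75 p [ 0.4883 -0.4413  0.2121] yaw_y 82.2 z [-0.001  0.001 -1.   ] j [-0.73  0.36  0.46  1.68  0.   -0.6 ] F [ 0.2  0.5 -1.5] op 0.0446 gf 41.7
units [ 0.01 -0.07 -2.8 ] turn -0.04
```

View pics/s4.png

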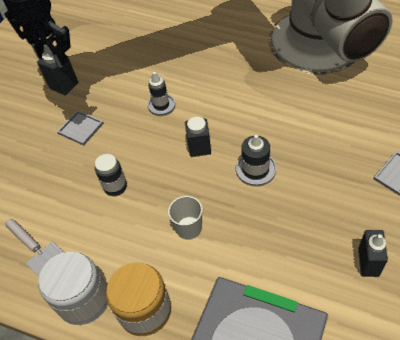

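The square bottle is held above its tray (80,128 in the crop). Lowering.

Call:
{"method": "play_rows", "body": {
  "targets": "0 -0.07 -0.4 0 0 0 1;0 0 -0.6 0 0 0 1;0 0 -0.6 0 0 0 1;0 0 -0.6 0 0 0 1;0 0 -0.4 0 0 0 1;0 0 -0.1 0 0 0 1;0 0 -0.06 0 0 0 1;0 0 -0.03 0 0 0 1;0 0 0 0 0 0 1"
}}

```text
time_s: 24.92
eef_pos: [0.4887, -0.445, 0.0739]
tcp_rot: [[-0.991, 0.135, 0.001], [0.135, 0.991, -0.001], [-0.001, -0.001, -1.0]]
wrist_force: [-1.0, -0.6, -1.5]
opening: 0.0447
gripper_force: 41.7
```

Call:
{"method": "play_rows", "body": {
  "targets": "0 0 -0.03 0 0 0 1;0 0 -0.02 0 0 0 1;0 0 -0.01 0 0 0 1;0 0 0 0 0 0 1"
}}

```text
time_s: 25.42
eef_pos: [0.4888, -0.4451, 0.0719]
tcp_rot: [[-0.991, 0.135, 0.002], [0.135, 0.991, -0.001], [-0.002, -0.001, -1.0]]
wrist_force: [-1.3, 1.9, 7.7]
opening: 0.0449
gripper_force: 42.7
```

Call:
{"method": "play_rows", "body": {
  "targets": "0 0 0 0 0 0 -1;0 0 0 0 0 0 -1;0 0 0 0 0 0 -1;0 0 0 0 0 0 -1;0 0 0.3 0 0 0 -1;0 0 0.6 0 0 0 -1;0 0 0.8 0 0 0 -1;0 0 0.6 0 0 0 -1;0 0 0.5 0 0 0 -1;0 0.4 0 0 0 0 -1;0 0.7 0 0 0 0 -1;0 0.8 0 0 0 0 -1"
}}

```text
time_s: 26.92
eef_pos: [0.4883, -0.3492, 0.2112]
tcp_rot: [[-0.991, 0.136, 0.001], [0.136, 0.991, -0.001], [-0.001, -0.0, -1.0]]
wrist_force: [0.5, 0.9, 0.0]
opening: 0.0853
gripper_force: 0.0
```

Call:
{"method": "play_rows", "body": {
  "targets": "0 0.8 0 0 0 0.5 -1;0 0.8 0 0 0 0.5 -1;0 0.8 0 0 0 0.5 -1;0 0.8 0 0 0 0.5 -1;0.1 0.8 0 0 0 0.5 -1;0.1 0.8 0 0 0 0.5 -1;0.1 0.8 0 0 0 0.5 -1;0.2 0.8 0 0 0 0.5 -1;0.2 0.8 0 0 0 0.5 -1;0.2 0.8 0 0 0 0.5 -1;0.2 0.8 0 0 0 0.4 -1;0.2 0.8 0 0 0 0 -1"
}}

```text
time_s: 28.42
eef_pos: [0.5537, 0.1315, 0.2116]
tcp_rot: [[-0.944, -0.33, 0.002], [-0.33, 0.944, 0.0], [-0.002, -0.0, -1.0]]
wrist_force: [-0.7, 0.1, -0.3]
opening: 0.0849
gripper_force: 0.0
```

Call:
{"method": "play_rows", "body": {
  "targets": "0.3 0.8 0 0 0 0 -1;0.3 0.8 0 0 0 0 -1;0.2 0.8 0 0 0 0 -1;0.1 0.4 0 0 0 0 -1;0 0.2 0 0 0 0 -1;0 0 0 0 0 0 -1"
}}

```text
time_s: 29.18
eef_pos: [0.5982, 0.2803, 0.2107]
tcp_rot: [[-0.944, -0.33, 0.0], [-0.33, 0.944, 0.0], [-0.0, -0.0, -1.0]]
wrist_force: [-0.3, -0.4, 0.6]
opening: 0.0856
gripper_force: 0.0
```

```bash
python3 -c "
from fit import *
go(.599,.2777,.067,109)
c=manip.capture('wrist')
s=manip.capture('scene')
cv2.imwrite('pics/w4.png',np.vstack([cv2.resize(c['pixels'],(320,240)),s['pixels'][100:340,100:420]]))"
```

```text
t 29.175 p [0.5982 0.2803 0.2107] yaw_y 109.3 z [ 0.  0. -1.] j [ 0.44  0.36  0.47  1.68 -0.    0.1 ] F [-0.3 -0.4  0.6] op 0.0856 gf 0.0
units [ 0.02 -0.05 -2.87] turn -0.06
```

View pics/w4.png

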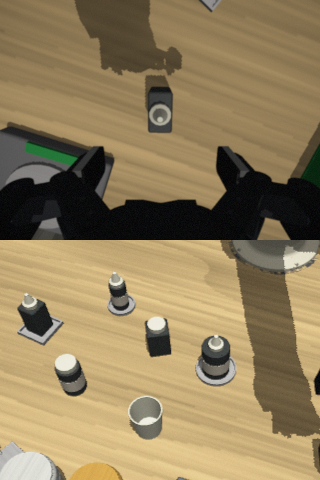

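The three placed bottles stand in their trays. The oblong bottle (160,105 in the crop) is aligned between the jaws.

Call:
{"method": "play_rows", "body": {
  "targets": "0.02 -0.05 -0.5 0 0 0 -1;0 0 -0.5 0 0 0 -1;0 0 -0.5 0 0 0 -1;0 0 -0.5 0 0 0 -1;0 0 -0.5 0 0 0 -1;0 0 -0.35 0 0 0 -1;0 0 0 0 0 0 -1;0 0 0 0 0 0 1;0 0 0 0 0 0 1;0 0 0 0 0 0 1;0 0 0 0 0 0 1;0 0 0 0 0 0 1"
}}

```text
time_s: 30.78
eef_pos: [0.5998, 0.278, 0.0689]
tcp_rot: [[-0.944, -0.33, 0.001], [-0.33, 0.944, 0.001], [-0.002, 0.0, -1.0]]
wrist_force: [-0.7, 1.1, 6.3]
opening: 0.0371
gripper_force: 40.4
```

Call:
{"method": "play_rows", "body": {
  "targets": "0 0 0 0 0 0 1;0 0 0 0 0 0 1"
}}

```text
time_s: 31.02
eef_pos: [0.5998, 0.278, 0.0689]
tcp_rot: [[-0.944, -0.33, 0.002], [-0.33, 0.944, 0.001], [-0.002, 0.0, -1.0]]
wrist_force: [-0.3, -0.1, 6.0]
opening: 0.0366
gripper_force: 40.4
```

Call:
{"method": "play_rows", "body": {
  "targets": "0 0 0.3 0 0 0 1;0 0 0.6 0 0 0 1;0 0 0.7 0 0 0 1;0 0 0.7 0 0 0 1;0 0 0.4 0 0 0 1;0 0 0.2 0 0 0 1"
}}

```text
time_s: 31.78
eef_pos: [0.5996, 0.2777, 0.2144]
tcp_rot: [[-0.944, -0.33, 0.001], [-0.33, 0.944, 0.001], [-0.002, 0.0, -1.0]]
wrist_force: [-0.6, -0.6, -1.9]
opening: 0.0364
gripper_force: 40.8
```

Call:
{"method": "play_rows", "body": {
  "targets": "-0.3 0.03 0 0 0 -0.5 1;-0.5 0.03 0 0 0 -0.8 1;-0.5 0.03 0 0 0 -0.8 1;-0.5 0.03 0 0 0 -0.8 1;-0.5 0.03 0 0 0 -0.8 1;-0.5 0.03 0 0 0 -0.8 1;-0.5 0.03 0 0 0 -0.8 1;-0.5 0.03 0 0 0 -0.8 1;-0.5 0.03 0 0 0 -0.8 1;-0.4 0.03 0 0 0 -0.8 1;0 0 0 0 0 -0.2 1;0 0 0 0 0 0 1"
}}

```text
time_s: 33.28
eef_pos: [0.3647, 0.2926, 0.2125]
tcp_rot: [[-0.938, 0.345, 0.0], [0.345, 0.938, -0.0], [-0.0, -0.0, -1.0]]
wrist_force: [0.8, 0.4, -2.7]
opening: 0.0368
gripper_force: 40.8
```

```bash
python3 -c "
from fit import *
go(.364,.2938,.072,69.5)
c=manip.capture('scene')
cv2.imwrite('pics/s5.png',c['pixels'][60:400,240:640])"
```

```text
t 33.275 p [0.3647 0.2926 0.2125] yaw_y 69.8 z [ 0. -0. -1.] j [ 0.68 -0.11 -0.05  1.63 -0.    1.03] F [ 0.8  0.4 -2.7] op 0.0368 gf 40.8
units [-0.01  0.02 -2.81] turn -0.06
```

View pics/s5.png

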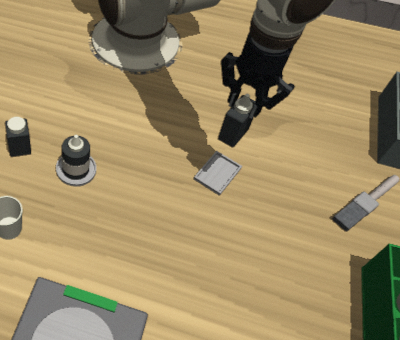

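The oblong bottle is held above its tray (218,172 in the crop), with their long sides parallel. Lowering.

Call:
{"method": "play_rows", "body": {
  "targets": "0 0.02 -0.4 0 0 0 1;0 0 -0.6 0 0 0 1;0 0 -0.6 0 0 0 1;0 0 -0.6 0 0 0 1;0 0 -0.4 0 0 0 1;0 0 -0.1 0 0 0 1;0 0 -0.06 0 0 0 1;0 0 -0.03 0 0 0 1;0 0 0 0 0 0 1"
}}

```text
time_s: 34.45
eef_pos: [0.3647, 0.2938, 0.0737]
tcp_rot: [[-0.938, 0.346, 0.001], [0.346, 0.938, 0.0], [-0.0, 0.001, -1.0]]
wrist_force: [0.8, 0.2, -2.2]
opening: 0.0364
gripper_force: 40.7
```

Call:
{"method": "play_rows", "body": {
  "targets": "0 0 -0.03 0 0 0 1;0 0 0 0 0 0 1"
}}

```text
time_s: 34.7
eef_pos: [0.3645, 0.2938, 0.0719]
tcp_rot: [[-0.938, 0.346, 0.0], [0.346, 0.938, 0.0], [-0.0, 0.0, -1.0]]
wrist_force: [-0.1, 0.9, -0.6]
opening: 0.0366
gripper_force: 40.9
```

Call:
{"method": "play_rows", "body": {
  "targets": "0 0 -0.01 0 0 0 1;0 0 -0.01 0 0 0 1;0 0 0 0 0 0 1"
}}

```text
time_s: 35.08
eef_pos: [0.3647, 0.2939, 0.0718]
tcp_rot: [[-0.938, 0.346, 0.001], [0.346, 0.938, 0.001], [-0.001, 0.001, -1.0]]
wrist_force: [-0.9, 0.6, 8.1]
opening: 0.0367
gripper_force: 41.8
```

Call:
{"method": "play_rows", "body": {
  "targets": "0 0 0 0 0 0 -1;0 0 0 0 0 0 -1;0 0 0 0 0 0 -1;0 0 0 0 0 0 -1;0 0 0 0 0 0 -1;0 0 0.3 0 0 0 -1;0 0 0.6 0 0 0 -1;0 0 0.8 0 0 0 -1;0 0 0.6 0 0 0 -1;0 0 0.5 0 0 0 -1;-0.4 0.5 0 0 0 0 -1;-0.6 0.8 0 0 0 0 -1"
}}

```text
time_s: 36.58
eef_pos: [0.3146, 0.359, 0.2123]
tcp_rot: [[-0.937, 0.349, 0.002], [0.349, 0.937, 0.001], [-0.001, 0.002, -1.0]]
wrist_force: [0.3, 0.8, 0.7]
opening: 0.0853
gripper_force: 0.0
```

Call:
{"method": "play_rows", "body": {
  "targets": "-0.6 0.8 0 0 0 0 -1;-0.6 0.8 0 0 0 0 -1;-0.5 0.8 0 0 0 0 -1;-0.3 0.4 0 0 0 0 -1;0 0 0 0 0 0 -1;0 0 0 0 0 0 -1"
}}

```text
time_s: 37.33
eef_pos: [0.2147, 0.4982, 0.2113]
tcp_rot: [[-0.938, 0.346, 0.0], [0.346, 0.938, 0.0], [-0.0, 0.0, -1.0]]
wrist_force: [-0.2, -0.4, -0.8]
opening: 0.0855
gripper_force: 0.0
```

```bash
python3 -c "
from fit import *
st()
c=manip.capture('scene');t=manip.capture('top')
cv2.imwrite('pics/end.png',np.hstack([c['pixels'][120:340,100:500],t['pixels'][170:390,170:500]]))
for n,g in (('jar_round',(.609,-.2888)),('jar_square',(.4473,-.1563))):print(n,fit(n,g,[t,c]))"
```

```text
t 37.325 p [0.2147 0.4982 0.2113] yaw_y 69.7 z [ 0.  0. -1.] j [ 1.16  0.06  0.12  1.63 -0.    1.52] F [-0.2 -0.4 -0.8] op 0.0855 gf 0.0
jar_round (array([ 0.60898935, -0.28880785, -0.00147821]), array([0.05, 0.07]))
jar_square (array([ 0.44737156, -0.15615082,  0.53260179]), array([0.08, 0.1 ]))
```

View pics/end.png

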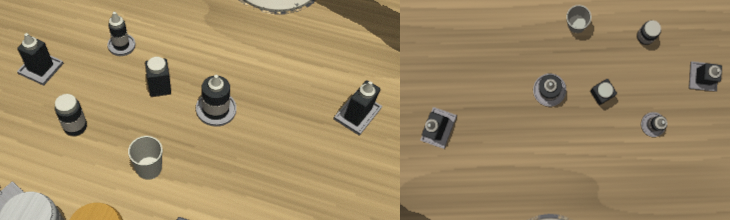

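All four bottles stand upright in their own trays in both views, and the jars fit at their original positions.

```bash
python3 -c "
from plant import manip
print(manip.job_done())"
```

```text
the job is handed in; nothing more can be done
None
```

All four toner bottles stand upright in their matching drip trays, the two flat-capped jars are where they started, and the job was handed in at about 37 s of the 122 s allowed.

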